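Back off the knurled clamp ring on the bowl-blank stand

ROBOT

A 6-joint arm with a two-finger parallel gripper is mounted at the origin on the work surface. World frame = base frame: x ahead of the robot, y to its left, z up, the work surface at z = 0. Lengths are in m, angles in rad, forces in N, time in s.
With the tool pointing down it reaches from about 0.375 to 0.975 m from the base axis. Payload 3.8 kg.
Tool frame: the origin (TCP) lies at the very end of the fingers, on their centre line; the grasp point (between the pads) lies 19 mm behind it; z points along the fingers, y is the line along which they close (so a half turn about z gives the same grasp; the last joint's range is limited). The gripper opens to 85 mm and grips with 20 to 120 N. Pads are 22 mm wide; open, the fingers measure 114 mm over their backs; the gripper's body (76 mm by 85 mm) begins 54 mm behind the grasp point. The pads swing forward as they close: fully open they stand 13 mm farther back than shut.
Start: joints at [-1.374, 0.264, 1.604, -0, 1.274, -0.037], TCP at [0.156, -0.657, 0.209] pointing down, gripper open.
Joint ranges: [-2.63, 2.63], [-0.94, 2.18], [0.31, 2.57], [-1.31, 4.45], [0, 2.66], [-2.55, 2.55]. Speed limits (rad/s): [2.57, 2.57, 3.14, 3.14, 3.14, 3.14].

INTERFACE

Orientations are given as a rotation vector (axis times angle).
In Python, from workcell import monitor, viewer, job gives the robot as it stands. The module is installed in compiled form; this text tells all that it offers.
- The arm moves only by the tool step_arm, never from a script. Its argument "series" is one flat list of numbers, 4 for each row, row after row: the shift along the tool's x, y, z in m, then the turn about the tool's z in rad. A call has 1 to 8 rows; each row is the pose to reach, as a shift and turn from the pose commanded when the call began, along the tool's axes at that moment; what a row does not reach only later rows make up. A row lasts 1/8 s, in which the tool goes at most 62.5 mm and 10.7 degrees, less where a joint would pass 70% of its speed; a pose out of reach is approached as far as the arm can. A call with a gripper value outside its range is refused whole. "gripper" is the opening, from 0 (shut) to 1 (fully open), set as the call begins (left out, the last holds). The fingers move at their own pace and stop on an object; "newtons" is the grip in N (left out, the last holds). Time passes only in rows, so rows that repeat a pose let the fingers close. It gives the time, the measured TCP pose, the force, the opening and the grip force at its end, in the units of the state.
- monitor.read_state(): the state, without advancing time (a new reading comes with each control period).
- viewer.read_camera(name): name is "scene" or "side" or "wrist"; returns a dict with "image" (480x640x3 uint8, red, green, blue), "intrinsics" (3x3 intrinsics, pixels), "distortion" ([k1, k2, p1, p2, k3] as OpenCV has them; the pictures are not rectified), "T" (4x4, takes a point from camera to world coordinates); the wrist camera has in their place "hand_eye" (4x4, takes a point from camera to tool coordinates, whose origin is the TCP and whose axes are the flange's). Camera axes: x right, y up, looking along -z (the intrinsics and any distortion apply to the point x, -y, -z); pixel columns grow to the right and rows downward; lengths in m; the calibration is good to about 2 mm. A picture is of the moment at which its call begins: read the wrist's pose just before it. There is no depth.
- job.finish_job(): hands the job in; it is judged then, once.
Trained networks look in a picture, given as the dict that the camera call returned (one of the last four; its "shot" number tells which), for a name from the list of things; names that differ only in an ending like _2 or _b are one class to them, and where a whole thing is asked for, a point or a joint stands for the part that bears it (a point fixed in the world has none). Each returns a list of dicts, best first, with "score" (0 to 1); they miss things now and then, are a little off and sometimes report something else, mostly with a low value. They report only what shows in the picture. A call takes as long as a camera call.
- viewer.boxes_of(picture, label): "extent" ([centre column, centre row, width, height] in pixels, round what is visible of it).
- viewer.spot_point(picture, label): "point" ([column, row] in pixels: a listed point, or the origin of a listed thing).
The state is a dict: "time": time; "q": joint angles; "joint_vel": joint speeds; "joint_torque": joint torques, N m; "tool_pos": TCP position; "tcp_rot": TCP orientation; "wrist_force": force on the tool from outside, world axes, zero at the start; "torque": the same for the moment, N m; "width": opening from 0.0 (shut) to 1.0 (fully open); "grip_force": force on a finger pad.
Only numpy, scipy, OpenCV 4.12 (cv2) and the standard library are available. Lean on these libraries where they do the work, as an engineer would, in place of code of your own. Each camera call takes 0.05 s, during which the arm holds its last target. There are 200 camera calls.

TASK

Loosen the big knurled clamp ring that holds the wooden bowl blank: with a fingertip against its rim, roll it anticlockwise (seen from above), stroke after stroke, until the white dot has come round to the red pointer twice - let it pass the pointer the first time, stop with the dot at the pointer the second time - then take the hand away. Do not grip or lift anything, and leave the small bowl, the gouge, the finial and the wood offcut where they are.

Things in the scene. Friction and masses are not known exactly. Their poses are not given: they have to be found in the camera images.
- stand: Fixed bench stand that never moves: green base plate 220 x 220 x 16 mm carrying a wooden disc blank 192 mm across, flat top 58 mm above the table; the clamp ring lies on it, concentric. A fixed brass cap, 70 mm across, covers the ring's middle up to 94 mm height, with a spindle end 22 mm across up to 106 mm. Origin: centre of the plate's underside, on the table; z up.
- guard_mid (a point): Middle of the green chip guard, on the stand's own +x side, 57 mm from the ring axis, 77 mm high. The guard wraps 90 degrees of the rim (45 either side of here), standing 5 to 9 mm outside it, 64 to 90 mm above the table; a 30 mm wide post behind it reaches 110 mm from the axis, 76 mm high. The other 270 degrees of the rim are open.
- ring_centre (a point): Point on the ring's vertical turning axis, at half the height of its rim (76 mm above the table). The ring has a black top and a bright rim, is, 100 mm across and 28 mm high (62 to 90 mm above the table), knurled, too wide to grip; it stays at its height as it turns. Friction on the rim (coefficient 0.45 or more) drives it; 4 to 15 N of inward push is plenty.
- pointer_tip (a point): Inner tip of the red pointer (26 x 10 x 4 mm, on top of the middle of the guard), fixed to the stand, 51 mm from the axis on the stand's +x side, 93 mm above the table.
- collar (a joint): Turn of the ring, rad, about the vertical: grows as it is loosened, anticlockwise from above. At 0, 6.28 and 12.57 the white dot is at the red pointer. Starts between 0.8 and 2.2 (dot already past the pointer): the dot comes to it first at 6.28, the second time at 12.57. Slight drag (0.05 N m, 1 N at the rim); it stays where it is left.
- dot (a point): White dot (9 x 12 mm) on the ring's black top face, 42.5 mm from the axis; turns with the ring.
- bowl: Small dark turned bowl, 110 mm across, 50 mm high, loose bystander. Origin: centre of its underside.
- gouge: Turning gouge lying on the table, 313 mm long along its own x, wooden handle 26 mm thick towards -x, steel blade towards +x, loose bystander. Origin: underside, at the joint of handle and brass ferrule.
- finial: Small turned wooden finial standing upright, 40 mm across, 74 mm high, loose bystander. Origin: centre of its underside.
- offcut: Pale wood offcut, 70 x 45 x 40 mm, loose bystander. Origin: centre of its underside.

How it is judged:
By the outcome, as a careful person would: the job done as asked, in the order asked, and still so for the second after the job is handed in, with the robot touching nothing.
It also fails if it takes over 64 s, if anything falls off the work surface, if the arm or the gripper's body presses on something with over 40 N, if the wrist force passes 120 N, or if a joint passes its speed limit or range.

## Working session

There is one attempt and no reset: what is moved stays moved. The work goes in short steps, Python scripts to look and compute and a tool call to move; the robot and the scene stay as the last step left them, time stands still between calls to the robot, and variables do not carry over. Pictures are saved under pics/ and viewed, at most 10 in all, crops included, and the job is handed in when it is done.

Besides the shell and the picture viewer there is one more tool, called after "Call:" as name(argument=value, ...), one argument or row to a line, values as JSON. step_arm: Moves the arm, as the interface text tells. Its arguments: {"type":"object","properties":{"series":{"type":"array"},"gripper":{"type":"number"},"newtons":{"type":"number"}},"required":["series"]}

```bash
mkdir -p pics
cat > h.py <<'E'
import numpy as np, cv2
from scipy.spatial.transform import Rotation as R
from workcell import monitor, viewer, job
def ray(p,uv,T):
    u=cv2.undistortPoints(np.array([[uv]],float),np.array(p["intrinsics"]),np.array(p["distortion"]))[0,0]
    d=T[:3,:3]@np.array([u[0],-u[1],-1]); return T[:3,3],d/np.linalg.norm(d)
def atz(p,uv,z,T=None):
    T=np.array(p["T"]) if T is None else T
    o,d=ray(p,uv,T); return o+d*(z-o[2])/d[2]
def proj(p,X,T=None):
    T=np.array(p["T"]) if T is None else T
    c=T[:3,:3].T@(np.asarray(X)-T[:3,3]); c=c*[1,-1,-1]
    return cv2.projectPoints(c.reshape(1,3),np.zeros(3),np.zeros(3),np.array(p["intrinsics"]),np.array(p["distortion"]))[0].ravel()
E
python3 - <<'E'
from h import *
s=monitor.read_state(); print(s["time"],s["tool_pos"],s["tcp_rot"],s["wrist_force"])
Z=dict(ring_centre=.076,pointer_tip=.093,dot=.09,guard_mid=.077,stand=0,bowl=0,gouge=0,finial=0,offcut=0)
for n in("scene","side"):
    p=viewer.read_camera(n); cv2.imwrite(f"pics/{n}0.png",p["image"][:,:,::-1])
    print(n,np.array(p["T"])[:3,3])
    for k,z in Z.items():
        for r in viewer.spot_point(p,k)[:1]: print(k,round(r["score"],2),np.round(r["point"]),atz(p,r["point"],z).round(4))
E
```

```text
0.0 [ 0.15623526 -0.65587594  0.20724759] [-3.11793572e+00 -3.66141850e-01  2.70529292e-04] [ 0.45130981 -0.04735842 -0.07518963]
scene [1.12535836 1.05866728 0.84925005]
ring_centre 0.78 [301. 188.] [ 0.557  -0.1372  0.076 ]
dot 0.72 [308. 191.] [ 0.5598 -0.095   0.09  ]
guard_mid 0.97 [280. 199.] [ 0.6245 -0.1156  0.077 ]
stand 0.96 [300. 217.] [ 0.5681 -0.1281  0.    ]
bowl 0.55 [382. 261.] [0.4869 0.1335 0.    ]
gouge 0.64 [271. 181.] [ 0.556  -0.3324  0.    ]
finial 0.93 [237. 254.] [ 0.7697 -0.0573  0.    ]
offcut 0.92 [213. 234.] [ 0.7897 -0.1645  0.    ]
side [0.29138204 0.82148525 0.76864587]
ring_centre 0.82 [369. 200.] [ 0.5765 -0.1332  0.076 ]
pointer_tip 0.8 [350. 190.] [ 0.6262 -0.1329  0.093 ]
dot 0.69 [369. 208.] [ 0.56   -0.0843  0.09  ]
guard_mid 0.85 [350. 199.] [ 0.6213 -0.1187  0.077 ]
stand 0.7 [368. 225.] [ 0.5749 -0.1325  0.    ]
bowl 0.85 [365. 304.] [0.4926 0.1293 0.    ]
gouge 0.92 [395. 188.] [ 0.5591 -0.322   0.    ]
finial 0.54 [285. 225.] [ 0.7702 -0.054   0.    ]
offcut 0.75 [293. 199.] [ 0.8006 -0.1633  0.    ]
```

Run:
```python
import cv2,numpy as np
a=cv2.resize(cv2.imread("pics/scene0.png")[130:330,180:440],None,fx=3,fy=3,interpolation=2)
cv2.imwrite("pics/a.png",a)
b=cv2.imread("pics/side0.png");cv2.imwrite("pics/b.png",cv2.resize(b[130:330,260:520],None,fx=3,fy=3,interpolation=2))
```

```text
(no output)
```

View pics/a.png

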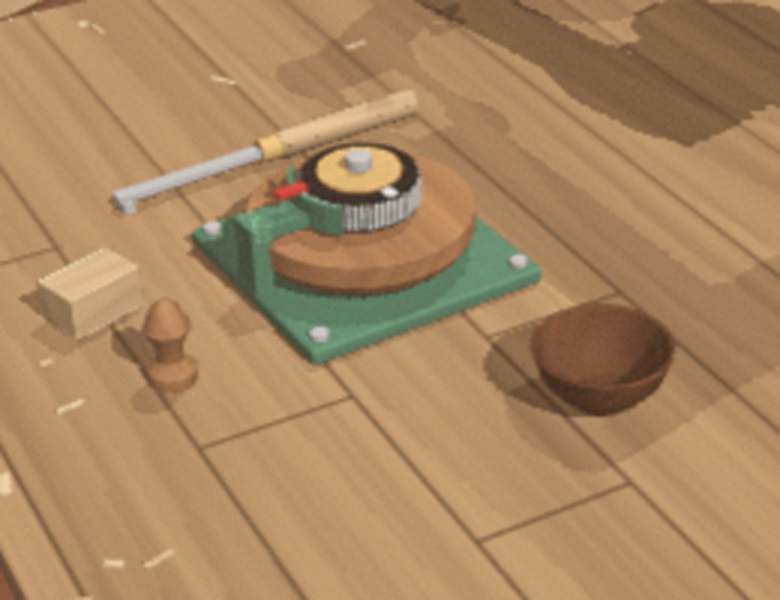

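View pics/b.png

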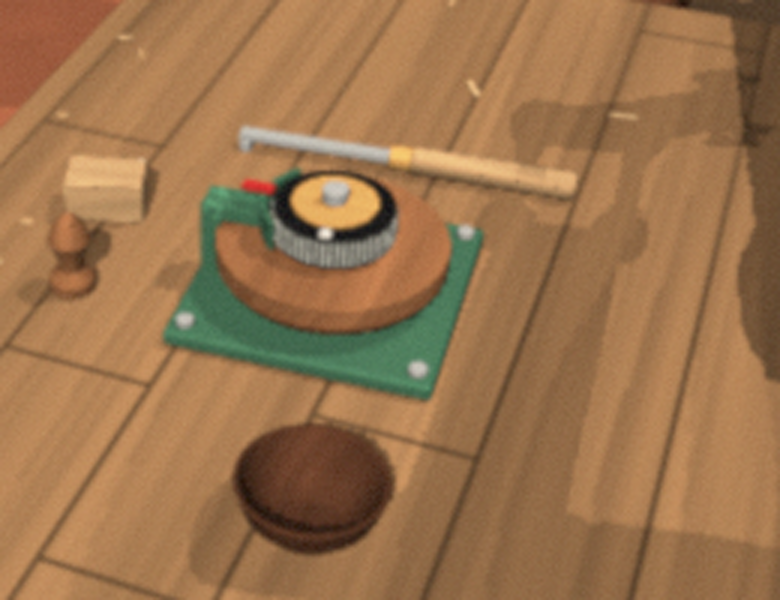

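The ring's dot is on the +y side (scene 310,193; side 368,208), and the guard and red pointer point roughly to +x. I'll close the gripper and move over the stand for a wrist view.

Call:
step_arm(
  series=[0.045,-0.035,-0.01,0,0.09,-0.07,-0.02,0,0.135,-0.105,-0.03,0,0.18,-0.14,-0.04,0,0.225,-0.175,-0.05,0,0.27,-0.21,-0.05,0,0.315,-0.245,-0.05,0,0.36,-0.28,-0.05,0],
  gripper=0,
  newtons=60,
)

```text
time: 2.0
tool_pos: [0.4427, -0.2994, 0.259]
tcp_rot: [3.119, 0.366, 0.001]
wrist_force: [0.4, -0.2, 0.9]
width: -0.001
grip_force: 0.0
```

```bash
cat >> h.py <<'E'
def wrist():
    s=monitor.read_state(); p=viewer.read_camera("wrist")
    T=np.eye(4);T[:3,:3]=R.from_rotvec(s["tcp_rot"]).as_matrix();T[:3,3]=s["tool_pos"]
    return s,p,T@np.array(p["hand_eye"])
E
python3 - <<'E'
from h import *
s,p,T=wrist(); print(s["time"],s["tool_pos"],s["q"],s["wrist_force"]); print(np.array(p["hand_eye"]).round(3)); print(np.array(p["intrinsics"])); print(T[:3,3],-T[:3,2])
E
```

```text
2.0 [ 0.44274674 -0.29936204  0.25900122] [-6.41152624e-01 -3.25074024e-02  1.83999641e+00  1.30182966e-05
  1.33294262e+00  6.95981643e-01] [ 0.38630526 -0.24747088  0.94747285]
[[ 0.001  0.95   0.312  0.08 ]
 [ 1.    -0.001 -0.     0.001]
 [ 0.     0.312 -0.95  -0.166]
 [ 0.     0.     0.     1.   ]]
[[374.36974898   0.         314.63042484]
 [  0.         374.36974898 230.99962298]
 [  0.           0.           1.        ]]
[ 0.52091989 -0.28125697  0.42459123] [-0.30222879 -0.07300021 -0.95043607]
```

Call:
step_arm(
  series=[0.04,-0.04,0,0,0.08,-0.08,0,0,0.11,-0.12,0,0,0.11,-0.12,0,0],
)

```text
time: 2.55
tool_pos: [0.5219, -0.1559, 0.2587]
tcp_rot: [-3.119, -0.374, -0.001]
wrist_force: [-0.5, -0.7, 1.4]
width: 0.003
grip_force: 0.0
```

Run:
```python
from h import *
s,p,T=wrist(); print(s["time"],s["tool_pos"],s["wrist_force"])
for k,z in dict(ring_centre=.076,pointer_tip=.093,dot=.09,guard_mid=.077).items():
    for r in viewer.spot_point(p,k)[:1]: print(k,round(r["score"],2),np.round(r["point"],1),atz(p,r["point"],z,T).round(4))
cv2.imwrite("pics/w1.png",p["image"][:,:,::-1]); np.savez("w1.npz",T=T,img=p["image"],K=p["intrinsics"],d=p["distortion"])
```

```text
2.55 [ 0.52194944 -0.15587745  0.25867214] [-0.46898313 -0.66002379  1.38657374]
ring_centre 0.56 [293.  136.9] [ 0.5719 -0.1241  0.076 ]
pointer_tip 0.7 [300.5  83.2] [ 0.6172 -0.1212  0.093 ]
dot 0.73 [242.6 141.1] [ 0.5591 -0.0826  0.09  ]
guard_mid 0.6 [301.9  74. ] [ 0.6256 -0.1198  0.077 ]
```

View pics/w1.png

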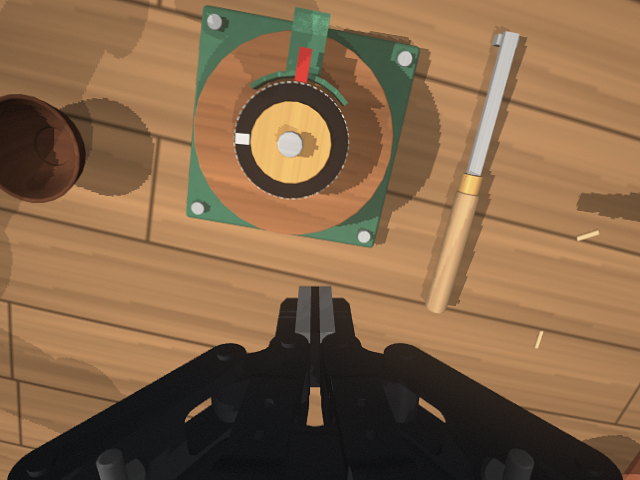

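```bash
cat >> h.py <<'E'
def topview(p,T,z,c,half=.08,mm=4):
    n=int(half*2000*mm)
    xs=(np.arange(n)-n/2)/(1000*mm)
    X,Y=np.meshgrid(c[0]+xs,c[1]-xs); P=np.stack([X,Y,np.full_like(X,z)],-1).reshape(-1,3)
    C=(P-T[:3,3])@T[:3,:3]*[1,-1,-1]
    m=cv2.projectPoints(C,np.zeros(3),np.zeros(3),np.array(p["intrinsics"],float),np.array(p["distortion"],float))[0].reshape(n,n,2).astype(np.float32)
    return cv2.remap(p["image"],m[...,0],m[...,1],1)
def comp(mask,near=None):
    n,l,st,ce=cv2.connectedComponentsWithStats(mask.astype(np.uint8))
    return n,l,st,ce
E
python3 - <<'E'
from h import *
z=np.load("w1.npz"); p=dict(image=z["img"],intrinsics=z["K"],distortion=z["d"]); T=z["T"]
c=np.array([.571,-.125])
for zz in(.09,.094):
    v=topview(p,T,zz,c); h=cv2.cvtColor(v,cv2.COLOR_RGB2HSV).astype(int); n=v.shape[0]
    def w(px): return c+np.array([px[0]-n/2,n/2-px[1]])/4000
    white=(h[...,2]>190)&(h[...,1]<60); red=((h[...,0]<8)|(h[...,0]>172))&(h[...,1]>170); black=h[...,2]<75
    for nm,m in(("white",white),("red",red),("black",black)):
        k,l,st,ce=comp(m)
        for i in sorted(range(1,k),key=lambda i:-st[i][4])[:3]: 
            print(zz,nm,st[i],w(ce[i]).round(4))
            if nm=="black" : 
                pts=np.argwhere(l==i)[:,::-1].astype(np.int32); (a,r)=cv2.minEnclosingCircle(pts); print("circ",w(a).round(4),r/4)
    if zz==.09: cv2.imwrite("pics/t1.png",v[:,:,::-1])
for q in [(0,0,0),(.011,.0085,0),(.011,.016,-.01),(.011,.016,-.02),(.011,.034,-.03),(.011,.034,-.04),(.011,.034,-.05),(.011,.034,-.06)]:
    s=T@np.linalg.inv(T)@np.array([*q,1])
    r=R.from_rotvec([-3.119,-.374,-.001]).as_matrix()@np.array(q)+[0.52194944,-0.15587745,0.25867214]
    print(q,proj(p,r,T).round())
E
```

```text
0.09 white [ 257  268   85   86 5608] [ 0.5659 -0.1226]
0.09 white [ 261  121   41   51 1646] [ 0.5612 -0.0814]
0.09 white [  0  10  16  40 485] [ 0.4925 -0.0524]
0.09 red [ 510  277  106   46 3934] [ 0.6315 -0.1196]
0.09 black [  112   121   394   392 53189] [ 0.5695 -0.1263]
circ [ 0.5682 -0.124 ] 49.268531799316406
0.09 black [ 453  152   70  126 1035] [ 0.6134 -0.0971]
circ [ 0.6129 -0.0986] 17.847469329833984
0.09 black [602   9  38  26 572] [ 0.6465 -0.0506]
circ [ 0.6459 -0.0503] 5.236043930053711
0.094 white [ 259  269   84   85 5478] [ 0.5663 -0.1228]
0.094 white [ 263  124   40   50 1600] [ 0.5617 -0.0821]
0.094 white [  0  14  21  41 685] [ 0.4931 -0.0534]
0.094 red [ 509  278  105   46 3836] [ 0.6311 -0.1198]
0.094 black [  116   124   389   387 51937] [ 0.5698 -0.1264]
circ [ 0.5686 -0.1242] 48.696678161621094
0.094 black [ 453  154   69  125 1013] [ 0.6132 -0.0976]
circ [ 0.6127 -0.099 ] 17.67769432067871
0.094 black [600  13  40  26 588] [ 0.6462 -0.0516]
circ [ 0.6459 -0.0507] 5.2522501945495605
(0, 0, 0) [313. 282.]
(0.011, 0.0085, 0) [331. 261.]
(0.011, 0.016, -0.01) [348. 270.]
(0.011, 0.016, -0.02) [350. 279.]
(0.011, 0.034, -0.03) [397. 290.]
(0.011, 0.034, -0.04) [403. 302.]
(0.011, 0.034, -0.05) [409. 316.]
(0.011, 0.034, -0.06) [416. 332.]
```

View pics/t1.png

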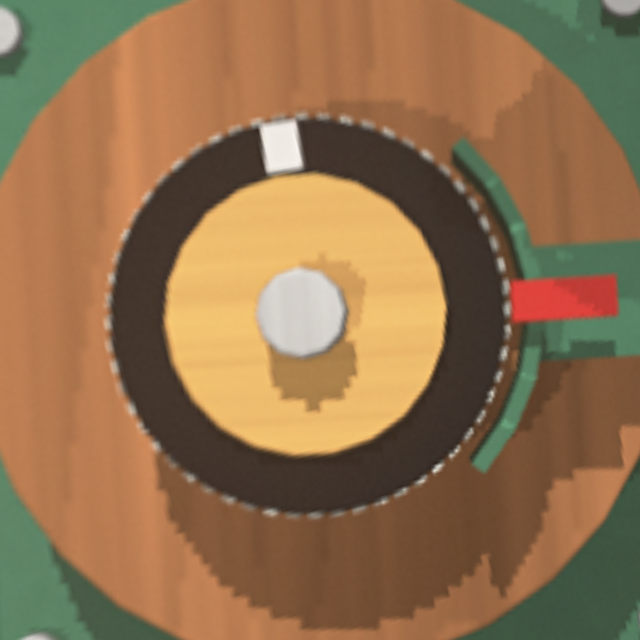

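```bash
cat >> h.py <<'E'
import json,sys
def load(): return json.load(open("cmd.json"))  # commanded x,y,z,psi ; ring centre cx,cy
def pose(c,phi,r,z): return [c[0]+r*np.cos(phi),c[1]+r*np.sin(phi),z,phi-np.pi/2]
def plan(targets):   # list of [x,y,z,psi]; prints rows, stores last as commanded
    st=load(); x,y,z,s=st["cmd"]; out=[]
    for t in targets:
        dx,dy,dz=t[0]-x,t[1]-y,t[2]-z
        row=[round(2000*(dx*np.cos(s)+dy*np.sin(s)))/2000,round(2000*(dx*np.sin(s)-dy*np.cos(s)))/2000,round(-2000*dz)/2000,round(-(t[3]-s),2)]
        out+=row
    a,b,d,e=row
    st["cmd"]=[x+a*np.cos(s)+b*np.sin(s),y+a*np.sin(s)-b*np.cos(s),z-d,s-e]
    json.dump(st,open("cmd.json","w")); print([round(float(v),4) for v in out]); print("cmd",np.round(st["cmd"],4))
def interp(a,b,n): return [list(np.array(a)+(np.array(b)-np.array(a))*k/n) for k in range(1,n+1)]
def arc(c,p0,p1,r,z,n): return [pose(c,f,r,z) for f in np.linspace(p0,p1,n+1)[1:]]
E
python3 - <<'E'
from h import *
s=monitor.read_state(); v=s["tcp_rot"]; psi=2*np.arctan2(-v[1],-v[0]) if v[0]<0 else 2*np.arctan2(v[1],v[0])
c=[.5682,-.1240]
json.dump(dict(cmd=[*map(float,s["tool_pos"]),float(psi)],c=c),open("cmd.json","w"))
a=load()["cmd"]; m=pose(c,1.37,.085,.2); print(a,m)
plan(interp(a,m,4)+interp(m,pose(c,1.37,.085,.074),3)+[pose(c,1.37,.085,.074)])
E
```

```text
[0.5204307581794924, -0.15983423508213646, 0.2585851171281267, 0.23221537172030296] [np.float64(0.5851532262847937), np.float64(-0.04070781478111779), 0.2, -0.20079632679489645]
[0.0225, -0.0255, 0.0145, 0.11, 0.045, -0.0505, 0.0295, 0.22, 0.068, -0.076, 0.044, 0.32, 0.0905, -0.101, 0.0585, 0.43, 0.0905, -0.101, 0.1005, 0.43, 0.0905, -0.101, 0.1425, 0.43, 0.0905, -0.101, 0.1845, 0.43, 0.0905, -0.101, 0.1845, 0.43]
cmd [ 0.5853 -0.0407  0.0741 -0.1978]
```

Call:
step_arm(
  series=[0.0225,-0.0255,0.0145,0.11,0.045,-0.0505,0.0295,0.22,0.068,-0.076,0.044,0.32,0.0905,-0.101,0.0585,0.43,0.0905,-0.101,0.1005,0.43,0.0905,-0.101,0.1425,0.43,0.0905,-0.101,0.1845,0.43,0.0905,-0.101,0.1845,0.43],
)

```text
time: 3.8
tool_pos: [0.5815, -0.0404, 0.07]
tcp_rot: [3.126, -0.311, -0.014]
wrist_force: [-0.3, -0.5, -0.6]
width: 0.002
grip_force: 0.0
```

Run:
```python
from h import *
s,p,T=wrist(); print(s["time"],s["tool_pos"],s["wrist_force"],s["q"])
v=topview(p,T,.09,load()["c"]); a=cv2.resize(p["image"],(640,480)); cv2.imwrite("pics/w2.png",a[:,:,::-1])
```

```text
3.8 [ 0.58145601 -0.04037719  0.07002734] [-0.30520842 -0.47893301 -0.59307175] [-1.11971908e-01  2.21388720e-01  1.92820077e+00 -1.71723817e-04
  1.00095140e+00  1.65709573e+00]
```

View pics/w2.png

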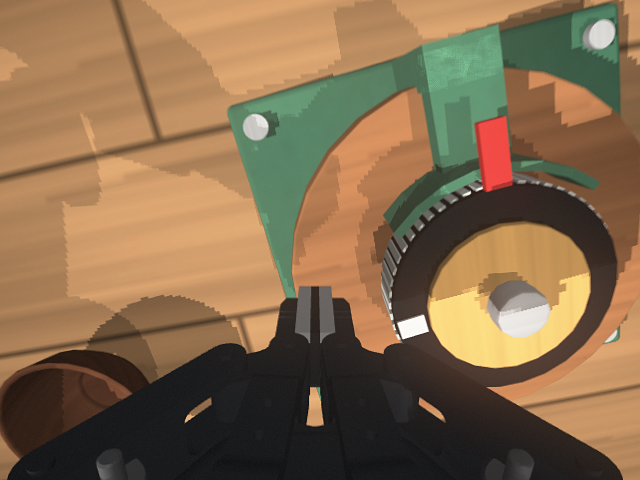

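Run:
```python
from h import *
c=load()["c"]; plan([pose(c,1.37,r,.074) for r in(.08,.075,.07,.067,.067)])
```

```text
[0.0, 0.005, 0.0, 0.0, 0.0, 0.01, 0.0, 0.0, 0.0, 0.015, 0.0, 0.0, 0.0, 0.018, 0.0, 0.0, 0.0, 0.018, 0.0, 0.0]
cmd [ 0.5817 -0.0584  0.0741 -0.1978]
```

Call:
step_arm(
  series=[0.0,0.005,0.0,0.0,0.0,0.01,0.0,0.0,0.0,0.015,0.0,0.0,0.0,0.018,0.0,0.0,0.0,0.018,0.0,0.0],
)

```text
time: 4.47
tool_pos: [0.5821, -0.0573, 0.0743]
tcp_rot: [-3.126, 0.308, -0.0]
wrist_force: [0.1, 0.7, 0.1]
width: 0.002
grip_force: 0.0
```

Call:
step_arm(
  series=[0,0.001,0,0,0,0.002,0,0,0,0.002,0,0],
)

```text
time: 4.85
tool_pos: [0.5816, -0.059, 0.074]
tcp_rot: [-3.126, 0.308, 0.0]
wrist_force: [-0.6, 0.1, -0.6]
width: 0.002
grip_force: 0.0
```

Call:
step_arm(
  series=[0,0.001,0,0,0,0.002,0,0,0,0.003,0,0,0,0.003,0,0],
)

```text
time: 5.35
tool_pos: [0.5811, -0.0621, 0.0741]
tcp_rot: [-3.126, 0.308, -0.0]
wrist_force: [0.4, -0.7, 0.2]
width: -0.004
grip_force: 0.0
```

Call:
step_arm(
  series=[0,0.001,0,0,0,0.002,0,0,0,0.002,0,0],
)

```text
time: 5.72
tool_pos: [0.5806, -0.064, 0.074]
tcp_rot: [3.126, -0.308, -0.0]
wrist_force: [0.2, 0.1, 0.5]
width: -0.002
grip_force: 0.0
```

Call:
step_arm(
  series=[0,0.001,0,0,0,0.002,0,0,0,0.002,0,0],
)

```text
time: 6.1
tool_pos: [0.5802, -0.066, 0.074]
tcp_rot: [3.126, -0.308, -0.0]
wrist_force: [-0.3, 0.3, -0.0]
width: -0.001
grip_force: 0.0
```

Call:
step_arm(
  series=[0,0.001,0,0,0,0.001,0,0],
)

```text
time: 6.35
tool_pos: [0.5801, -0.0669, 0.0741]
tcp_rot: [-3.126, 0.308, 0.0]
wrist_force: [-0.3, 0.4, 0.0]
width: -0.001
grip_force: 0.0
```

Call:
step_arm(
  series=[0,0.001,0,0,0,0.002,0,0,0,0.002,0,0],
)

```text
time: 6.72
tool_pos: [0.5797, -0.0689, 0.0741]
tcp_rot: [3.126, -0.308, 0.0]
wrist_force: [0.2, 0.3, 1.2]
width: -0.002
grip_force: 0.0
```

Call:
step_arm(
  series=[0,0.001,0,0,0,0.001,0,0],
)

```text
time: 6.98
tool_pos: [0.5795, -0.0699, 0.0741]
tcp_rot: [-3.126, 0.308, -0.0]
wrist_force: [-0.3, -0.2, 0.2]
width: -0.003
grip_force: 0.0
```

```bash
cat >> h.py <<'E'
def look(cc,tag=None):
    s,p,T=wrist(); v=topview(p,T,.09,cc); h=cv2.cvtColor(v,cv2.COLOR_RGB2HSV).astype(int); n=v.shape[0]
    w=lambda px: np.array(cc)+np.array([px[0]-n/2,n/2-px[1]])/4000
    yy,xx=np.mgrid[:n,:n]; rr=np.hypot(xx-n/2,yy-n/2)/4
    m=(h[...,2]>170)&(h[...,1]<70)&(rr>34)&(rr<50); k,l,st,ce=comp(m); 
    print("t",s["time"],"F",np.round(s["wrist_force"],1))
    for i in range(1,k):
        if st[i][4]>500: d=w(ce[i])-cc; print("dot",st[i][4],w(ce[i]).round(4),"r",np.hypot(*d).round(4),"ang",np.arctan2(d[1],d[0]).round(3))
    if tag: cv2.imwrite(f"pics/{tag}.png",v[:,:,::-1]); cv2.imwrite(f"pics/{tag}_raw.png",p["image"][:,:,::-1])
    return s,p,T,v,h
E
python3 - <<'E'
from h import *
s,p,T,v,h=look([.5682,-.124],"t3")
a=np.hstack([v[::2,::2],p["image"][::1,::1][:320,200:640]])
cv2.imwrite("pics/t3b.png",a[:,:,::-1])
E
```

```text
t 6.975 F [-0.3 -0.2  0.2]
```

View pics/t3b.png

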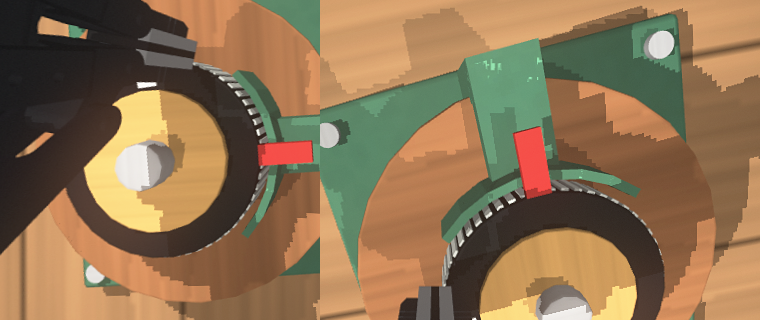

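Call:
step_arm(
  series=[0,0.001,0,0,0,0.001,0,0],
)

```text
time: 7.28
tool_pos: [0.5793, -0.0708, 0.0741]
tcp_rot: [3.126, -0.308, -0.0]
wrist_force: [0.8, -0.4, 1.5]
width: -0.001
grip_force: 0.0
```

Call:
step_arm(
  series=[0,0.001,0,0,0,0.001,0,0],
)

```text
time: 7.52
tool_pos: [0.5791, -0.0719, 0.0741]
tcp_rot: [3.126, -0.308, 0.0]
wrist_force: [0.1, -0.1, -0.5]
width: -0.001
grip_force: 0.0
```

Call:
step_arm(
  series=[0,0.001,0,0,0,0.001,0,0],
)

```text
time: 7.78
tool_pos: [0.5789, -0.0728, 0.0741]
tcp_rot: [3.126, -0.308, -0.0]
wrist_force: [0.0, 0.6, 0.4]
width: -0.002
grip_force: 0.0
```

Call:
step_arm(
  series=[0,0.001,0,0,0,0.001,0,0],
)

```text
time: 8.02
tool_pos: [0.5787, -0.0738, 0.0741]
tcp_rot: [3.126, -0.308, -0.0]
wrist_force: [0.1, 0.7, 0.3]
width: 0.0
grip_force: 0.0
```

Run:
```python
from h import *
p=viewer.read_camera("side"); print(monitor.read_state()["wrist_force"])
c=proj(p,[.5682,-.124,.09]).round().astype(int); print(c)
i=p["image"].copy()
for z,r in((.09,.05),(.106,.011)):
    for a in np.linspace(0,6.28,40):
        q=proj(p,[.5682+r*np.cos(a),-.124+r*np.sin(a),z]).round().astype(int); i[q[1],q[0]]=[255,0,255]
cv2.imwrite("pics/s4.png",cv2.resize(i[c[1]-60:c[1]+50,c[0]-80:c[0]+80],None,fx=5,fy=5,interpolation=0)[:,:,::-1])
```

```text
[-0.72458069  0.46547337 -0.49441852]
[371 198]
```

View pics/s4.png

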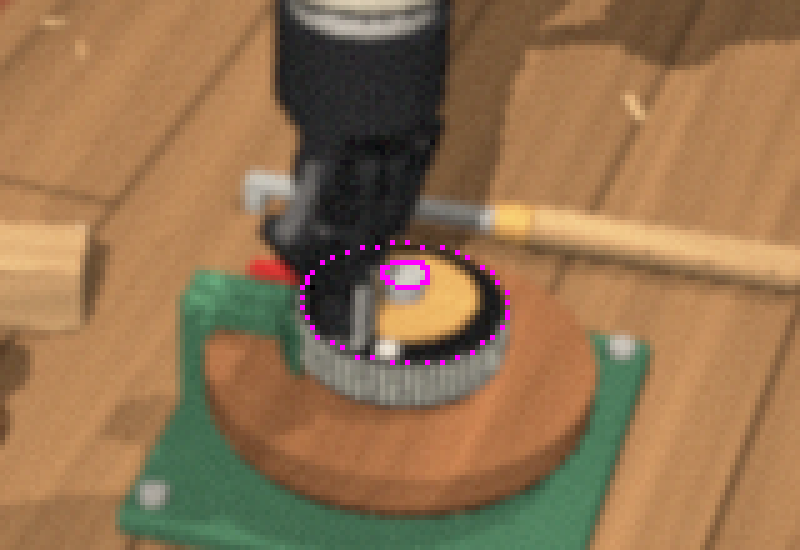

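Run:
```python
from h import *
p=viewer.read_camera("side"); s=monitor.read_state(); print(s["tool_pos"],s["width"])
t=np.array(s["tool_pos"])
for dz in(0,.01,.02,.03): print(dz,((proj(p,t+[0,0,dz])-[291,138])*5).round())
p=viewer.read_camera("scene"); c=proj(p,t).round().astype(int)
print("scene tcp",(proj(p,t)-c+[60,70])*5)
cv2.imwrite("pics/s5.png",cv2.resize(p["image"][c[1]-70:c[1]+40,c[0]-60:c[0]+80],None,fx=5,fy=5,interpolation=0)[:,:,::-1])
```

```text
[ 0.57874742 -0.07376016  0.07408154] 0.0007536445803526654
0 [345. 379.]
0.01 [346. 362.]
0.02 [347. 344.]
0.03 [348. 327.]
scene tcp [299.93552927 349.22611634]
```

View pics/s5.png

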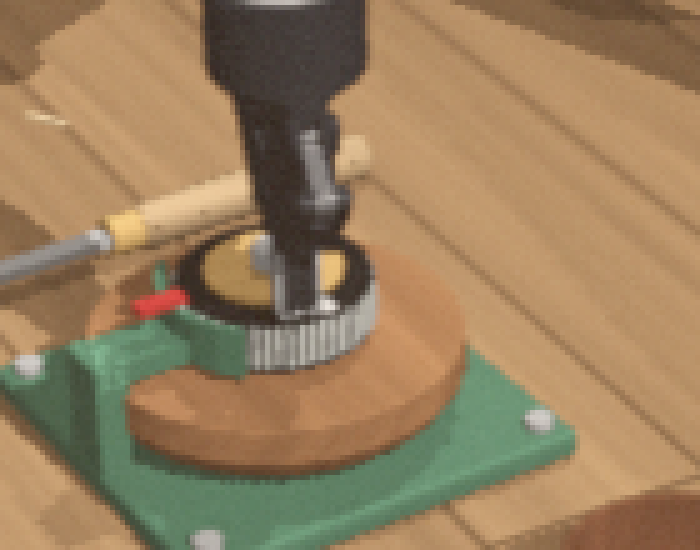

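The pictures show the visible fingertip about 20 mm above the commanded TCP. It ends around (295,312) where the TCP projects to (300,349), so it is over the ring rather than beside it. I'll back out and go lower, watching the force.

Run:
```python
from h import *
st=load(); s=-0.1978; x,y,z,_=st["cmd"]; b=.017-.001  # inward steps done after plan
b=2+3+2+2+1+2+1+1+1+1+1; b/=1000
st["cmd"]=[x+b*np.sin(s),y-b*np.cos(s),z,s]; json.dump(st,open("cmd.json","w")); print(st["cmd"])
c=st["c"]
plan([pose(c,1.37,.061,.074),pose(c,1.37,.075,.074),pose(c,1.37,.082,.072),pose(c,1.37,.082,.066),pose(c,1.37,.082,.061),pose(c,1.37,.082,.061)])
```

```text
[np.float64(0.5783804363416943), np.float64(-0.07503565354962458), 0.07408511712812671, -0.1978]
[0.0, -0.011, 0.0, 0.0, 0.0, -0.025, 0.0, 0.0, 0.0, -0.032, 0.002, 0.0, 0.0, -0.032, 0.008, 0.0, 0.0, -0.032, 0.013, 0.0, 0.0, -0.032, 0.013, 0.0]
cmd [ 0.5847 -0.0437  0.0611 -0.1978]
```

Call:
step_arm(
  series=[0.0,-0.011,0.0,0.0,0.0,-0.025,0.0,0.0,0.0,-0.032,0.002,0.0,0.0,-0.032,0.008,0.0,0.0,-0.032,0.013,0.0,0.0,-0.032,0.013,0.0],
)

```text
time: 8.93
tool_pos: [0.5842, -0.0425, 0.0601]
tcp_rot: [3.126, -0.308, -0.003]
wrist_force: [0.1, 0.0, 0.2]
width: 0.002
grip_force: 0.0
```

Call:
step_arm(
  series=[0,0,0.003,0,0,0,0.005,0,0,0,0.005,0],
)

```text
time: 9.3
tool_pos: [0.5848, -0.0425, 0.0559]
tcp_rot: [-3.126, 0.308, 0.001]
wrist_force: [-0.2, -0.9, -0.1]
width: 0.001
grip_force: 0.0
```

Run:
```python
from h import *
p=viewer.read_camera("side"); s=monitor.read_state(); print(s["tool_pos"],s["wrist_force"])
t=np.array(s["tool_pos"]); c=proj(p,t).round().astype(int)
for dz in(0,.01,.02,.03): print(dz,((proj(p,t+[0,0,dz])-c+[50,60])*5).round())
a=cv2.resize(p["image"][c[1]-60:c[1]+40,c[0]-50:c[0]+50],None,fx=4,fy=4,interpolation=0)
q=viewer.read_camera("scene"); c=proj(q,t).round().astype(int)
b=cv2.resize(q["image"][c[1]-60:c[1]+40,c[0]-50:c[0]+50],None,fx=4,fy=4,interpolation=0)
cv2.imwrite("pics/s6.png",np.hstack([a,b])[:,:,::-1]); print("tcp at (200,240) in both")
```

```text
[ 0.58492895 -0.04243571  0.05604538] [0.55028699 0.12323302 0.35632854]
0 [249. 299.]
0.01 [250. 282.]
0.02 [251. 265.]
0.03 [251. 248.]
tcp at (200,240) in both
```

View pics/s6.png

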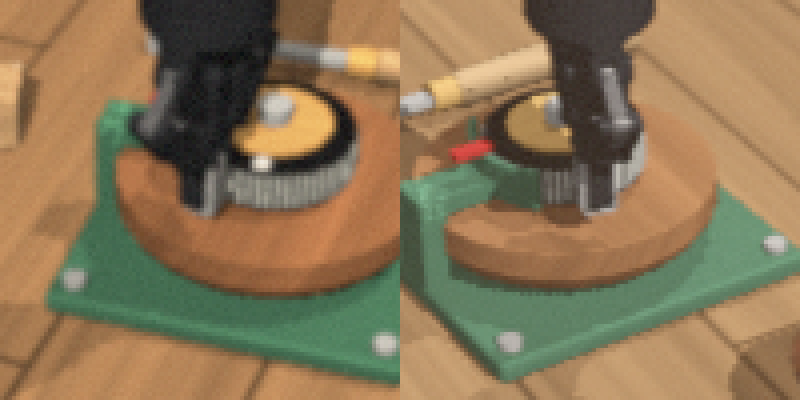

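Call:
step_arm(
  series=[0,0.005,0,0,0,0.01,0,0,0,0.013,0,0,0,0.014,0,0],
)

```text
time: 9.9
tool_pos: [0.5822, -0.0564, 0.0561]
tcp_rot: [-3.126, 0.309, -0.0]
wrist_force: [-0.3, 0.7, -0.4]
width: 0.004
grip_force: 0.0
```

Call:
step_arm(
  series=[0,0.0015,0,0,0,0.003,0,0,0,0.003,0,0],
)

```text
time: 10.28
tool_pos: [0.5817, -0.0591, 0.0561]
tcp_rot: [-3.126, 0.308, -0.0]
wrist_force: [-0.7, -0.0, 0.7]
width: -0.002
grip_force: 0.0
```

Call:
step_arm(
  series=[0,0.001,0,0,0,0.002,0,0,0,0.002,0,0],
)

```text
time: 10.65
tool_pos: [0.5812, -0.061, 0.0561]
tcp_rot: [-3.126, 0.308, 0.0]
wrist_force: [-0.3, 0.1, -0.2]
width: -0.0
grip_force: 0.1
```

Call:
step_arm(
  series=[0,0.001,0,0,0,0.002,0,0,0,0.002,0,0],
)

```text
time: 11.02
tool_pos: [0.5812, -0.0615, 0.0561]
tcp_rot: [-3.124, 0.308, -0.001]
wrist_force: [0.9, 5.8, -1.3]
width: -0.002
grip_force: 2.8
```

Call:
step_arm(
  series=[0,0.001,0,0,0,0.0015,0,0],
)

```text
time: 11.28
tool_pos: [0.5811, -0.0617, 0.056]
tcp_rot: [-3.122, 0.309, -0.001]
wrist_force: [2.5, 10.8, -1.1]
width: 0.001
grip_force: 5.0
```

Call:
step_arm(
  series=[0,0.001,0,0,0,0.0015,0,0],
)

```text
time: 11.52
tool_pos: [0.5811, -0.0618, 0.0561]
tcp_rot: [-3.12, 0.309, -0.001]
wrist_force: [3.9, 16.2, -0.6]
width: 0.005
grip_force: 7.0
```

```bash
cat > stroke.py <<'E'
from h import *
# usage: stroke.py p0 p1 r n
p0,p1,r,n=map(float,sys.argv[1:5]); c=load()["c"]
if len(sys.argv)>5:
    s=monitor.read_state(); d=np.array(s["tool_pos"][:2])-c; u=d/np.hypot(*d); F=np.array(s["wrist_force"][:2]); print("t",s["time"],"r",np.hypot(*d).round(4),"phi",np.arctan2(d[1],d[0]).round(3),"Fr",(F@u).round(1),"Ft",(F@[-u[1],u[0]]).round(1),"q6",s["q"][5].round(2))
plan(arc(c,p0,p1,r,load()["cmd"][2],int(n)))
E
python3 - <<'E'
from h import *
st=load(); c=st["c"]; b=.014+.003+.002+.002+.0015+.0015; x,y,z,s=st["cmd"]
st["cmd"]=[x+b*np.sin(s)+.0003,y-b*np.cos(s)+.0014,.056,s]; json.dump(st,open("cmd.json","w")); print(st["cmd"],np.hypot(st["cmd"][0]-c[0],st["cmd"][1]-c[1]))
E
python3 stroke.py 1.37 2.62 .061 8 1
```

```text
[np.float64(0.5802525379839625), np.float64(-0.06579164332357453), 0.056, -0.1978] 0.059443052233417684
t 11.525 r 0.0635 phi 1.366 Fr 16.6 Ft -0.5 q6 1.61
[-0.0095, -0.001, 0.0, -0.15, -0.019, 0.0015, 0.0, -0.31, -0.028, 0.005, 0.0, -0.47, -0.036, 0.01, 0.0, -0.62, -0.043, 0.016, 0.0, -0.78, -0.0495, 0.023, 0.0, -0.93, -0.0545, 0.0315, 0.0, -1.09, -0.058, 0.04, 0.0, -1.25]
cmd [ 0.5155 -0.0936  0.056   1.0522]
```

Call:
step_arm(
  series=[-0.0095,-0.001,0.0,-0.15,-0.019,0.0015,0.0,-0.31,-0.028,0.005,0.0,-0.47,-0.036,0.01,0.0,-0.62,-0.043,0.016,0.0,-0.78,-0.0495,0.023,0.0,-0.93,-0.0545,0.0315,0.0,-1.09,-0.058,0.04,0.0,-1.25],
)

```text
time: 12.52
tool_pos: [0.5123, -0.0922, 0.0559]
tcp_rot: [-2.706, -1.584, 0.006]
wrist_force: [-5.8, 5.1, 7.2]
width: -0.0
grip_force: 5.4
```

```bash
python3 -c "
from h import *
look(load()['c'])"; python3 stroke.py 2.62 3.87 .061 8 1
```

```text
t 12.525 F [-5.8  5.1  7.2]
t 12.575 r 0.0642 phi 2.642 Fr 9.0 Ft 0.1 q6 0.28
[-0.0095, 0.0005, 0.0, -0.15, -0.019, 0.0025, 0.0, -0.31, -0.0275, 0.0065, 0.0, -0.47, -0.036, 0.011, 0.0, -0.62, -0.043, 0.0175, 0.0, -0.78, -0.0495, 0.0245, 0.0, -0.93, -0.0545, 0.0325, 0.0, -1.09, -0.058, 0.0415, 0.0, -1.25]
cmd [ 0.5228 -0.1646  0.056   2.3022]
```

Call:
step_arm(
  series=[-0.0095,0.0005,0.0,-0.15,-0.019,0.0025,0.0,-0.31,-0.0275,0.0065,0.0,-0.47,-0.036,0.011,0.0,-0.62,-0.043,0.0175,0.0,-0.78,-0.0495,0.0245,0.0,-0.93,-0.0545,0.0325,0.0,-1.09,-0.058,0.0415,0.0,-1.25],
)

```text
time: 13.58
tool_pos: [0.5213, -0.1659, 0.056]
tcp_rot: [-1.268, -2.871, 0.004]
wrist_force: [-4.2, -2.3, 3.1]
width: 0.002
grip_force: 2.4
```

```bash
python3 stroke.py 3.87 5.12 .061 8 1
```

```text
t 13.575 r 0.0629 phi -2.412 Fr 4.6 Ft -1.0 q6 -1.09
[-0.0095, 0.0005, 0.0, -0.15, -0.0185, 0.003, 0.0, -0.31, -0.0275, 0.0065, 0.0, -0.47, -0.0355, 0.0115, 0.0, -0.62, -0.043, 0.0175, 0.0, -0.78, -0.049, 0.0245, 0.0, -0.93, -0.054, 0.0325, 0.0, -1.09, -0.058, 0.0415, 0.0, -1.25]
cmd [ 0.5924 -0.18    0.056   3.5522]
```

```bash
python3 - <<'E'
from h import *
st=load(); st["cmd"]=[.5228,-.1646,.056,2.3022]; st["c"]=[.5686,-.1232]; json.dump(st,open("cmd.json","w"))
E
python3 stroke.py 3.87 5.12 .0605 8
```

```text
[-0.009, 0.002, 0.0, -0.15, -0.018, 0.004, 0.0, -0.31, -0.027, 0.0075, 0.0, -0.47, -0.035, 0.0125, 0.0, -0.62, -0.0425, 0.0185, 0.0, -0.78, -0.0485, 0.026, 0.0, -0.93, -0.0535, 0.034, 0.0, -1.09, -0.057, 0.0425, 0.0, -1.25]
cmd [ 0.5925 -0.1786  0.056   3.5522]
```

Call:
step_arm(
  series=[-0.009,0.002,0.0,-0.15,-0.018,0.004,0.0,-0.31,-0.027,0.0075,0.0,-0.47,-0.035,0.0125,0.0,-0.62,-0.0425,0.0185,0.0,-0.78,-0.0485,0.026,0.0,-0.93,-0.0535,0.034,0.0,-1.09,-0.057,0.0425,0.0,-1.25],
)

```text
time: 14.58
tool_pos: [0.5931, -0.1803, 0.0563]
tcp_rot: [0.651, -3.073, 0.004]
wrist_force: [0.1, -3.0, -0.4]
width: -0.001
grip_force: 1.0
```

Run:
```python
from h import *
c=np.array(load()["c"]);s=monitor.read_state(); d=np.array(s["tool_pos"][:2])-c; u=d/np.hypot(*d); F=np.array(s["wrist_force"][:2]); print("r",np.hypot(*d),"phi",np.arctan2(d[1],d[0])+6.283,"Fr",F@u,"Ft",F@[-u[1],u[0]],"q6",s["q"][5])
s,p,T,v,h=look(list(c),"e1")
r=viewer.spot_point(p,"dot")[:1]; 
if r: X=atz(p,r[0]["point"],.09,T)[:2]-c; print(r,np.hypot(*X),np.arctan2(X[1],X[0]))
# retreat: out, up, over the top to phi=1.37 side and down
# up to z=.16 (tip .178) clears spindle .106
a=load()["cmd"]; o=pose(c,5.12,.08,.056); up=pose(c,5.12,.08,.116)
plan([pose(c,5.12,.07,.056),o,interp(o,up,2)[0],up,up])
```

```text
r 0.06215768891080705 phi 5.118216837907564 Fr 2.8101825026461875 Ft -1.1095403339600673 q6 -2.321041290849135
t 14.575 F [ 0.1 -3.  -0.4]
dot 582 [ 0.5956 -0.1521] r 0.0396 ang -0.821
[{'point': [374.6, 350.7], 'score': 0.88}] 0.04050234991436924 -0.7741103494900928
[0.0, -0.0095, 0.0, 0.0, 0.0, -0.0195, 0.0, 0.0, 0.0, -0.0195, -0.03, 0.0, 0.0, -0.0195, -0.06, 0.0, 0.0, -0.0195, -0.06, 0.0]
cmd [ 0.6003 -0.1965  0.116   3.5522]
```

Run:
```python
from h import *
from scipy.optimize import least_squares
P=np.array([[.5811,-.0618],[.5123,-.0922],[.5213,-.1659],[.5931,-.1803]])
o=least_squares(lambda x:np.hypot(*(P-x[:2]).T)-x[2],[.568,-.124,.063]); print(o.x,o.fun)
c=list(map(float,o.x[:2])); st=load(); st["c"]=c; st["cmd"]=[.5925,-.1786,.056,3.5522]; json.dump(st,open("cmd.json","w"))
a=st["cmd"]; o1=pose(c,5.12,.073,.056); o2=pose(c,5.12,.085,.07); up=pose(c,5.12,.085,.12); up[3]-=.17
e=pose(c,1.37,.085,.12)
up2=list(up); 
path=[o1,o2,up]+interp(up,e,21)+[pose(c,1.37,.085,.085)]+[pose(c,1.37,.085,.056)]*2
for k in range(0,len(path),8): plan(path[k:k+8])
```

```text
[ 0.56714059 -0.12302409  0.06283904] [-4.37030257e-05  7.05401159e-05 -7.19813409e-05  4.51444999e-05]
[0.0015, -0.012, 0.0, 0.0, 0.0015, -0.024, -0.014, 0.0, 0.0015, -0.024, -0.064, 0.17, -0.001, -0.0165, -0.064, 0.34, -0.0035, -0.009, -0.064, 0.51, -0.0055, -0.002, -0.064, 0.68, -0.008, 0.0055, -0.064, 0.85, -0.0105, 0.013, -0.064, 1.03]
cmd [ 0.5969 -0.1625  0.12    2.5222]
[0.005, 0.0055, 0.0, 0.17, 0.01, 0.0115, 0.0, 0.34, 0.0155, 0.017, 0.0, 0.51, 0.0205, 0.023, 0.0, 0.68, 0.0255, 0.029, 0.0, 0.85, 0.0305, 0.0345, 0.0, 1.02, 0.0355, 0.0405, 0.0, 1.19, 0.041, 0.046, 0.0, 1.36]
cmd [ 0.5903 -0.1012  0.12    1.1622]
[0.007, -0.0035, 0.0, 0.17, 0.0135, -0.0075, 0.0, 0.34, 0.0205, -0.011, 0.0, 0.51, 0.027, -0.015, 0.0, 0.68, 0.034, -0.0185, 0.0, 0.85, 0.0405, -0.0225, 0.0, 1.02, 0.0475, -0.0265, 0.0, 1.19, 0.054, -0.03, 0.0, 1.36]
cmd [ 0.5842 -0.0398  0.12   -0.1978]
[0.0, 0.0, 0.035, 0.0, 0.0, 0.0, 0.064, 0.0, 0.0, 0.0, 0.064, 0.0]
cmd [ 0.5842 -0.0398  0.056  -0.1978]
```

Call:
step_arm(
  series=[0.0015,-0.012,0.0,0.0,0.0015,-0.024,-0.014,0.0,0.0015,-0.024,-0.064,0.17,-0.001,-0.0165,-0.064,0.34,-0.0035,-0.009,-0.064,0.51,-0.0055,-0.002,-0.064,0.68,-0.008,0.0055,-0.064,0.85,-0.0105,0.013,-0.064,1.03],
)

```text
time: 15.68
tool_pos: [0.5974, -0.1632, 0.1213]
tcp_rot: [0.966, 2.988, 0.0]
wrist_force: [0.6, 0.0, -0.3]
width: 0.004
grip_force: 0.0
```

Call:
step_arm(
  series=[0.005,0.0055,0.0,0.17,0.01,0.0115,0.0,0.34,0.0155,0.017,0.0,0.51,0.0205,0.023,0.0,0.68,0.0255,0.029,0.0,0.85,0.0305,0.0345,0.0,1.02,0.0355,0.0405,0.0,1.19,0.041,0.046,0.0,1.36],
)

```text
time: 16.68
tool_pos: [0.5908, -0.1019, 0.1213]
tcp_rot: [2.63, 1.716, 0.001]
wrist_force: [-0.4, -0.1, 0.6]
width: -0.004
grip_force: 0.0
```

Call:
step_arm(
  series=[0.007,-0.0035,0.0,0.17,0.0135,-0.0075,0.0,0.34,0.0205,-0.011,0.0,0.51,0.027,-0.015,0.0,0.68,0.034,-0.0185,0.0,0.85,0.0405,-0.0225,0.0,1.02,0.0475,-0.0265,0.0,1.19,0.054,-0.03,0.0,1.36],
)

```text
time: 17.68
tool_pos: [0.5846, -0.0403, 0.1213]
tcp_rot: [-3.125, 0.319, -0.001]
wrist_force: [-0.2, 0.1, 0.2]
width: -0.002
grip_force: 0.0
```

Run:
```python
from h import *
c=np.array(load()["c"]); s,p,T,v,h=look(list(c),"e2"); print(s["tool_pos"])
for k,z in(("dot",.09),("pointer_tip",.093)):
    for r in viewer.spot_point(p,k)[:1]: X=atz(p,r["point"],z,T)[:2]-c; print(k,r,np.hypot(*X),np.arctan2(X[1],X[0]))
```

```text
t 17.675 F [-0.2  0.1  0.2]
dot 1324 [ 0.5968 -0.1526] r 0.0419 ang -0.783
[ 0.58462612 -0.04032806  0.12128119]
dot {'point': [513.8, 195.5], 'score': 0.69} 0.04398194464182478 -0.7805675928875168
pointer_tip {'point': [450.7, 175.5], 'score': 0.73} 0.04976740932616868 0.059790211835617155
```

```bash
python3 - <<'E'
from h import *
st=load(); c=st["c"]; st["cmd"]=[.5842,-.0398,.12,-.1978]; json.dump(st,open("cmd.json","w"))
plan([pose(c,1.37,.085,.085),pose(c,1.37,.085,.056),pose(c,1.37,.077,.056),pose(c,1.37,.069,.056),pose(c,1.37,.064,.056),pose(c,1.37,.0605,.056),pose(c,1.37,.0605,.056)])
E
for a in "1.37 2.62" "2.62 3.87" "3.87 5.12"; do python3 stroke.py $a .0605 8; done
```

```text
[0.0, 0.0, 0.035, 0.0, 0.0, 0.0, 0.064, 0.0, 0.0, 0.008, 0.064, 0.0, 0.0, 0.016, 0.064, 0.0, 0.0, 0.021, 0.064, 0.0, 0.0, 0.0245, 0.064, 0.0, 0.0, 0.0245, 0.064, 0.0]
cmd [ 0.5794 -0.0638  0.056  -0.1978]
[-0.0095, 0.0005, 0.0, -0.15, -0.019, 0.003, 0.0, -0.31, -0.0275, 0.0065, 0.0, -0.47, -0.0355, 0.0115, 0.0, -0.62, -0.043, 0.0175, 0.0, -0.78, -0.049, 0.0245, 0.0, -0.93, -0.054, 0.0325, 0.0, -1.09, -0.0575, 0.041, 0.0, -1.25]
cmd [ 0.5149 -0.0927  0.056   1.0522]
[-0.0095, 0.0005, 0.0, -0.15, -0.019, 0.0025, 0.0, -0.31, -0.0275, 0.0065, 0.0, -0.47, -0.0355, 0.011, 0.0, -0.62, -0.043, 0.0175, 0.0, -0.78, -0.049, 0.0245, 0.0, -0.93, -0.054, 0.0325, 0.0, -1.09, -0.058, 0.041, 0.0, -1.25]
cmd [ 0.5218 -0.1634  0.056   2.3022]
[-0.0095, 0.001, 0.0, -0.15, -0.0185, 0.003, 0.0, -0.31, -0.0275, 0.0065, 0.0, -0.47, -0.0355, 0.0115, 0.0, -0.62, -0.0425, 0.0175, 0.0, -0.78, -0.049, 0.025, 0.0, -0.93, -0.054, 0.033, 0.0, -1.09, -0.0575, 0.0415, 0.0, -1.25]
cmd [ 0.5911 -0.1785  0.056   3.5522]
```

Call:
step_arm(
  series=[0.0,0.0,0.035,0.0,0.0,0.0,0.064,0.0,0.0,0.008,0.064,0.0,0.0,0.016,0.064,0.0,0.0,0.021,0.064,0.0,0.0,0.0245,0.064,0.0,0.0,0.0245,0.064,0.0],
)

```text
time: 18.7
tool_pos: [0.5814, -0.0623, 0.0578]
tcp_rot: [-3.123, 0.309, -0.006]
wrist_force: [2.5, 7.4, 1.7]
width: 0.001
grip_force: 3.6
```

Call:
step_arm(
  series=[-0.0095,0.0005,0.0,-0.15,-0.019,0.003,0.0,-0.31,-0.0275,0.0065,0.0,-0.47,-0.0355,0.0115,0.0,-0.62,-0.043,0.0175,0.0,-0.78,-0.049,0.0245,0.0,-0.93,-0.054,0.0325,0.0,-1.09,-0.0575,0.041,0.0,-1.25],
)

```text
time: 19.7
tool_pos: [0.5135, -0.0917, 0.0575]
tcp_rot: [-2.708, -1.586, 0.002]
wrist_force: [-6.8, 4.9, 8.2]
width: 0.001
grip_force: 5.2
```

Call:
step_arm(
  series=[-0.0095,0.0005,0.0,-0.15,-0.019,0.0025,0.0,-0.31,-0.0275,0.0065,0.0,-0.47,-0.0355,0.011,0.0,-0.62,-0.043,0.0175,0.0,-0.78,-0.049,0.0245,0.0,-0.93,-0.054,0.0325,0.0,-1.09,-0.058,0.041,0.0,-1.25],
)

```text
time: 20.7
tool_pos: [0.5215, -0.1651, 0.0576]
tcp_rot: [1.269, 2.874, -0.003]
wrist_force: [-3.5, -1.6, 4.9]
width: 0.001
grip_force: 2.4
```

Call:
step_arm(
  series=[-0.0095,0.001,0.0,-0.15,-0.0185,0.003,0.0,-0.31,-0.0275,0.0065,0.0,-0.47,-0.0355,0.0115,0.0,-0.62,-0.0425,0.0175,0.0,-0.78,-0.049,0.025,0.0,-0.93,-0.054,0.033,0.0,-1.09,-0.0575,0.0415,0.0,-1.25],
)

```text
time: 21.7
tool_pos: [0.5926, -0.18, 0.0577]
tcp_rot: [-0.651, 3.071, -0.004]
wrist_force: [-0.3, -1.8, 0.2]
width: -0.0
grip_force: 0.9
```

Run:
```python
from h import *
st=load(); c=st["c"]; s=monitor.read_state(); d=np.array(s["tool_pos"][:2])-c; print(s["time"],np.hypot(*d),np.arctan2(d[1],d[0])+6.283,s["wrist_force"])
up=pose(c,5.12,.085,.12); up[3]-=.17
e=pose(c,1.37,.085,.12)
path=[pose(c,5.12,.073,.056),pose(c,5.12,.085,.07),up]+interp(up,e,21)
for k in range(0,len(path),8): plan(path[k:k+8])
```

```text
21.7 0.06235912764924306 5.132160563750782 [-0.33945065 -1.81807439  0.18710299]
[0.0, -0.0125, 0.0, 0.0, 0.0, -0.0245, -0.014, 0.0, 0.0, -0.0245, -0.064, 0.17, -0.0025, -0.017, -0.064, 0.34, -0.0045, -0.01, -0.064, 0.51, -0.007, -0.0025, -0.064, 0.68, -0.0095, 0.005, -0.064, 0.85, -0.0115, 0.012, -0.064, 1.03]
cmd [ 0.5969 -0.1629  0.12    2.5222]
[0.0055, 0.006, 0.0, 0.17, 0.0105, 0.012, 0.0, 0.34, 0.0155, 0.0175, 0.0, 0.51, 0.0205, 0.0235, 0.0, 0.68, 0.0255, 0.029, 0.0, 0.85, 0.031, 0.035, 0.0, 1.02, 0.036, 0.0405, 0.0, 1.19, 0.041, 0.0465, 0.0, 1.36]
cmd [ 0.5905 -0.1012  0.12    1.1622]
[0.007, -0.004, 0.0, 0.17, 0.0135, -0.0075, 0.0, 0.34, 0.02, -0.0115, 0.0, 0.51, 0.027, -0.015, 0.0, 0.68, 0.0335, -0.019, 0.0, 0.85, 0.0405, -0.0225, 0.0, 1.02, 0.047, -0.0265, 0.0, 1.19, 0.054, -0.0305, 0.0, 1.36]
cmd [ 0.5839 -0.0396  0.12   -0.1978]
```

Call:
step_arm(
  series=[0.0,-0.0125,0.0,0.0,0.0,-0.0245,-0.014,0.0,0.0,-0.0245,-0.064,0.17,-0.0025,-0.017,-0.064,0.34,-0.0045,-0.01,-0.064,0.51,-0.007,-0.0025,-0.064,0.68,-0.0095,0.005,-0.064,0.85,-0.0115,0.012,-0.064,1.03],
)

```text
time: 22.7
tool_pos: [0.5974, -0.1638, 0.1214]
tcp_rot: [0.968, 2.988, -0.0]
wrist_force: [0.7, 0.2, -0.5]
width: 0.002
grip_force: 0.0
```

Call:
step_arm(
  series=[0.0055,0.006,0.0,0.17,0.0105,0.012,0.0,0.34,0.0155,0.0175,0.0,0.51,0.0205,0.0235,0.0,0.68,0.0255,0.029,0.0,0.85,0.031,0.035,0.0,1.02,0.036,0.0405,0.0,1.19,0.041,0.0465,0.0,1.36],
)

```text
time: 23.7
tool_pos: [0.591, -0.1021, 0.1214]
tcp_rot: [2.631, 1.715, 0.001]
wrist_force: [-0.2, -0.3, -0.2]
width: 0.0
grip_force: 0.0
```

Call:
step_arm(
  series=[0.007,-0.004,0.0,0.17,0.0135,-0.0075,0.0,0.34,0.02,-0.0115,0.0,0.51,0.027,-0.015,0.0,0.68,0.0335,-0.019,0.0,0.85,0.0405,-0.0225,0.0,1.02,0.047,-0.0265,0.0,1.19,0.054,-0.0305,0.0,1.36],
)

```text
time: 24.7
tool_pos: [0.5845, -0.0404, 0.1214]
tcp_rot: [3.125, -0.321, 0.002]
wrist_force: [0.2, 0.6, -0.5]
width: -0.003
grip_force: 0.0
```

Run:
```python
from h import *
c=np.array(load()["c"]); s,p,T,v,h=look(list(c),"e3"); print(s["tool_pos"])
for k,z in(("dot",.09),("pointer_tip",.093)):
    for r in viewer.spot_point(p,k)[:1]: X=atz(p,r["point"],z,T)[:2]-c; print(k,r,np.hypot(*X),np.arctan2(X[1],X[0]))
p=viewer.read_camera("side")
for r in viewer.spot_point(p,"dot")[:1]: X=atz(p,r["point"],.09)[:2]-c; print(k,r,np.hypot(*X),np.arctan2(X[1],X[0]))
```

```text
t 24.7 F [ 0.2  0.6 -0.5]
dot 2120 [ 0.5237 -0.1186] r 0.0436 ang 3.04
[ 0.58449869 -0.04037405  0.12139883]
dot {'point': [461.5, 324.4], 'score': 0.68} 0.04374480636401123 3.0613599926959383
pointer_tip {'point': [450.5, 173.2], 'score': 0.71} 0.05075876841822271 0.055838608188684635
pointer_tip {'point': [387.5, 203.0], 'score': 0.6} 0.041308272085424994 3.0176471718346414
```

```bash
python3 - <<'E'
from h import *
st=load(); c=st["c"]; st["cmd"]=[.5845,-.0404,.1214,-.2015]; json.dump(st,open("cmd.json","w"))
plan([pose(c,1.37,.085,.085),pose(c,1.37,.085,.056),pose(c,1.37,.077,.056),pose(c,1.37,.069,.056),pose(c,1.37,.064,.056),pose(c,1.37,.0605,.056),pose(c,1.37,.0605,.056)])
E
for a in "1.37 2.62 .0605" "2.62 3.87 .0598"; do python3 stroke.py $a 8; done
```

```text
[-0.0005, -0.0005, 0.0365, -0.0, -0.0005, -0.0005, 0.0655, -0.0, -0.0005, 0.0075, 0.0655, -0.0, -0.0005, 0.0155, 0.0655, -0.0, -0.0005, 0.0205, 0.0655, -0.0, -0.0005, 0.024, 0.0655, -0.0, -0.0005, 0.024, 0.0655, -0.0]
cmd [ 0.5792 -0.0638  0.0559 -0.2015]
[-0.0095, 0.0005, 0.0, -0.16, -0.0185, 0.003, 0.0, -0.31, -0.0275, 0.0065, 0.0, -0.47, -0.0355, 0.0115, 0.0, -0.63, -0.0425, 0.0175, 0.0, -0.78, -0.049, 0.0245, 0.0, -0.94, -0.0535, 0.0325, 0.0, -1.09, -0.0575, 0.0415, 0.0, -1.25]
cmd [ 0.5146 -0.093   0.0559  1.0485]
[-0.009, 0.0015, 0.0, -0.16, -0.018, 0.0035, 0.0, -0.31, -0.027, 0.007, 0.0, -0.47, -0.035, 0.012, 0.0, -0.63, -0.042, 0.018, 0.0, -0.78, -0.048, 0.025, 0.0, -0.94, -0.053, 0.033, 0.0, -1.09, -0.0565, 0.0415, 0.0, -1.25]
cmd [ 0.5223 -0.1626  0.0559  2.2985]
```

Call:
step_arm(
  series=[-0.0005,-0.0005,0.0365,0,-0.0005,-0.0005,0.0655,0,-0.0005,0.0075,0.0655,0,-0.0005,0.0155,0.0655,0,-0.0005,0.0205,0.0655,0,-0.0005,0.024,0.0655,0,-0.0005,0.024,0.0655,0],
)

```text
time: 25.82
tool_pos: [0.5807, -0.0615, 0.0563]
tcp_rot: [-3.123, 0.309, -0.006]
wrist_force: [2.0, 6.6, 1.2]
width: -0.002
grip_force: 3.5
```

Call:
step_arm(
  series=[-0.0095,0.0005,0.0,-0.16,-0.0185,0.003,0.0,-0.31,-0.0275,0.0065,0.0,-0.47,-0.0355,0.0115,0.0,-0.63,-0.0425,0.0175,0.0,-0.78,-0.049,0.0245,0.0,-0.94,-0.0535,0.0325,0.0,-1.09,-0.0575,0.0415,0.0,-1.25],
)

```text
time: 26.82
tool_pos: [0.5129, -0.0914, 0.056]
tcp_rot: [-2.709, -1.585, 0.001]
wrist_force: [-5.1, 3.9, 7.3]
width: -0.001
grip_force: 4.6
```

Call:
step_arm(
  series=[-0.009,0.0015,0.0,-0.16,-0.018,0.0035,0.0,-0.31,-0.027,0.007,0.0,-0.47,-0.035,0.012,0.0,-0.63,-0.042,0.018,0.0,-0.78,-0.048,0.025,0.0,-0.94,-0.053,0.033,0.0,-1.09,-0.0565,0.0415,0.0,-1.25],
)

```text
time: 27.82
tool_pos: [0.5205, -0.1644, 0.056]
tcp_rot: [-1.268, -2.872, 0.006]
wrist_force: [-8.6, -5.4, 7.2]
width: -0.004
grip_force: 5.7
```

```bash
python3 - <<'E'
from h import *
c=np.array(load()["c"]); s,p,T,v,h=look(list(c),"e4"); d=np.array(s["tool_pos"][:2])-c; print(np.hypot(*d),np.arctan2(d[1],d[0]))
for k,z in(("dot",.09),("pointer_tip",.093)):
    for r in viewer.spot_point(p,k)[:1]: X=atz(p,r["point"],z,T)[:2]-c; print(k,r,np.hypot(*X),np.arctan2(X[1],X[0]))
p=viewer.read_camera("side")
for r in viewer.spot_point(p,"dot")[:1]: X=atz(p,r["point"],.09)[:2]-c; print(k,r,np.hypot(*X),np.arctan2(X[1],X[0]))
E
python3 stroke.py 3.87 4.5 .059 5
```

```text
t 27.825 F [-8.6 -5.4  7.2]
0.06235841541605686 -2.415191083289705
pointer_tip {'point': [554.2, 392.8], 'score': 0.91} 0.054488135876482525 0.03295482251945077
pointer_tip {'point': [399.0, 188.1], 'score': 0.53} 0.08235434677783988 -2.203564964701674
[-0.0075, 0.0015, 0.0, -0.13, -0.015, 0.0025, 0.0, -0.25, -0.022, 0.005, 0.0, -0.38, -0.0285, 0.008, 0.0, -0.5, -0.035, 0.012, 0.0, -0.63]
cmd [ 0.5546 -0.1808  0.0559  2.9285]
```

Call:
step_arm(
  series=[-0.0075,0.0015,0.0,-0.13,-0.015,0.0025,0.0,-0.25,-0.022,0.005,0.0,-0.38,-0.0285,0.008,0.0,-0.5,-0.035,0.012,0.0,-0.63,-0.035,0.012,0.0,-0.63],
)

```text
time: 28.82
tool_pos: [0.556, -0.1844, 0.0564]
tcp_rot: [0.322, 3.122, -0.009]
wrist_force: [-0.6, -10.5, 1.3]
width: 0.002
grip_force: 4.9
```

```bash
cat > meas.py <<'E'
from h import *
c=np.array(load()["c"]); s,p,T,v,h=look(list(c)); d=np.array(s["tool_pos"][:2])-c; print("r,phi",np.hypot(*d),np.arctan2(d[1],d[0])%6.2832)
for k,z in(("dot",.09),("pointer_tip",.093)):
    for r in viewer.spot_point(p,k)[:1]: X=atz(p,r["point"],z,T)[:2]-c; print(k,r["point"],round(r["score"],2),np.hypot(*X),np.arctan2(X[1],X[0]))
v=topview(p,T,.095,list(c)); h=cv2.cvtColor(v,cv2.COLOR_RGB2HSV).astype(int); n=v.shape[0]
m=((h[...,0]<8)|(h[...,0]>172))&(h[...,1]>170)
k,l,st,ce=comp(m); i=max(range(1,k),key=lambda i:st[i][4]); q=[(ce[i][0]-n/2)/4000,(n/2-ce[i][1])/4000]; print("red",st[i][4],np.hypot(*q),np.arctan2(q[1],q[0]))
E
python3 meas.py
```

```text
t 28.825 F [ -0.6 -10.5   1.3]
r,phi 0.06232579796904104 4.533045299699275Traceback (most recent call last):
  File "meas.py", line 7, in <module>
    k,l,st,ce=comp(m); i=max(range(1,k),key=lambda i:st[i][4]); q=[(ce[i][0]-n/2)/4000,(n/2-ce[i][1])/4000]; print("red",st[i][4],np.hypot(*q),np.arctan2(q[1],q[0]))
                         ~~~^^^^^^^^^^^^^^^^^^^^^^^^^^^^^^^^^^
ValueError: max() iterable argument is empty
```

Run:
```python
from h import *
c=load()["c"]; a=pose(c,4.5,.085,.12); b=[c[0]-.09,c[1]-.03,.16,a[3]]
plan([pose(c,4.5,.073,.056),pose(c,4.5,.085,.07),a]+interp(a,b,2)+[b,b])
```

```text
[0.0, -0.014, 0.0, -0.0, 0.0, -0.026, -0.014, -0.0, 0.0, -0.026, -0.064, -0.0, 0.0405, -0.0075, -0.084, -0.0, 0.0815, 0.011, -0.104, -0.0, 0.0815, 0.011, -0.104, -0.0, 0.0815, 0.011, -0.104, -0.0]
cmd [ 0.4773 -0.1528  0.1599  2.9285]
```

Call:
step_arm(
  series=[0.0,-0.014,0.0,0,0.0,-0.026,-0.014,0,0.0,-0.026,-0.064,0,0.0405,-0.0075,-0.084,0,0.0815,0.011,-0.104,0,0.0815,0.011,-0.104,0,0.0815,0.011,-0.104,0],
)

```text
time: 29.85
tool_pos: [0.478, -0.1531, 0.1596]
tcp_rot: [0.325, 3.122, -0.001]
wrist_force: [-0.0, -0.5, 0.5]
width: 0.006
grip_force: 0.0
```

```bash
python3 meas.py
python3 - <<'E'
from h import *
c=np.array(load()["c"])
for n in("scene","side"):
    p=viewer.read_camera(n)
    for k,z in(("dot",.09),("pointer_tip",.093),("ring_centre",.076)):
        for r in viewer.spot_point(p,k)[:1]: X=atz(p,r["point"],z)[:2]-c; print(n,k,r["point"],round(r["score"],2),np.hypot(*X),np.arctan2(X[1],X[0]))
E
```

```text
t 29.85 F [-0.  -0.5  0.5]
r,phi 0.09408080356509246 3.4667452374985435
scene dot [282.5, 191.4] 0.9 0.04637049819512267 -0.05878758169620844
scene pointer_tip [279.3, 195.2] 0.56 0.06433659385140722 0.2247444597120705
scene ring_centre [300.8, 190.3] 0.89 0.008103613264846708 -2.249541357470571
side dot [356.2, 192.9] 0.98 0.042869127498319504 -0.1729720187215043
side pointer_tip [353.8, 190.9] 0.57 0.050039542694411174 -0.1841557538411296
side ring_centre [370.0, 201.1] 0.75 0.008330867798675682 -0.8243764439724108Traceback (most recent call last):
  File "meas.py", line 7, in <module>
    k,l,st,ce=comp(m); i=max(range(1,k),key=lambda i:st[i][4]); q=[(ce[i][0]-n/2)/4000,(n/2-ce[i][1])/4000]; print("red",st[i][4],np.hypot(*q),np.arctan2(q[1],q[0]))
                         ~~~^^^^^^^^^^^^^^^^^^^^^^^^^^^^^^^^^^
ValueError: max() iterable argument is empty
```

Call:
step_arm(
  series=[-0.04,0.018,0,0,-0.08,0.036,0,0,-0.12,0.054,0,0,-0.14,0.061,0,0,-0.14,0.061,0,0,-0.14,0.061,0,0],
)

```text
time: 31.15
tool_pos: [0.6259, -0.1218, 0.1581]
tcp_rot: [-0.326, -3.123, 0.0]
wrist_force: [0.1, 0.1, -1.2]
width: -0.001
grip_force: 0.0
```

```bash
python3 meas.py
```

```text
t 31.15 F [ 0.1  0.1 -1.2]
dot 1791 [ 0.6105 -0.1254] r 0.0434 ang -0.056
r,phi 0.05879814660814148 0.02077276952382233
dot [307.0, 216.1] 0.58 0.04492905866128031 -0.028474135221109503
pointer_tip [317.5, 228.9] 0.67 0.05403789946843037 0.07020810444106898
red 4078 0.0640957010026054 0.05917587991517798
```

Run:
```python
from h import *
st=load(); c=st["c"]; st["cmd"]=[.6263,-.1220,.1595,2.9285]; 
s=monitor.read_state(); v=s["tcp_rot"]; print(s["tool_pos"],(2*np.arctan2(v[1],v[0]))%6.2832); st["cmd"]=[*map(float,s["tool_pos"]),st["cmd"][3]]
json.dump(st,open("cmd.json","w")); a=st["cmd"]
f=1.4; path=interp(a,pose(c,f,.085,.12),18)+[pose(c,f,.085,.085)]+[pose(c,f,r,.056) for r in (.085,.077,.070,.066,.066)]
for k in range(0,len(path),8): plan(path[k:k+8])
```

```text
[ 0.62588408 -0.12202405  0.15861906] 2.933297353187332
[0.0035, 0.004, 0.002, 0.17, 0.007, 0.008, 0.0045, 0.34, 0.01, 0.012, 0.0065, 0.52, 0.0135, 0.016, 0.0085, 0.69, 0.017, 0.02, 0.0105, 0.86, 0.0205, 0.024, 0.013, 1.03, 0.0235, 0.028, 0.015, 1.21, 0.027, 0.032, 0.017, 1.38]
cmd [ 0.6063 -0.085   0.1416  1.5485]
[0.0045, -0.0025, 0.0025, 0.17, 0.009, -0.005, 0.0045, 0.34, 0.0135, -0.0075, 0.0065, 0.51, 0.018, -0.0105, 0.0085, 0.69, 0.0225, -0.013, 0.011, 0.86, 0.027, -0.0155, 0.013, 1.03, 0.0315, -0.018, 0.015, 1.2, 0.036, -0.0205, 0.0175, 1.37]
cmd [ 0.5866 -0.0486  0.1241  0.1785]
[-0.0015, -0.005, 0.002, 0.18, -0.003, -0.01, 0.004, 0.35, -0.003, -0.01, 0.039, 0.35, -0.003, -0.01, 0.068, 0.35, -0.006, -0.0025, 0.068, 0.35, -0.0085, 0.004, 0.068, 0.35, -0.0095, 0.008, 0.068, 0.35, -0.0095, 0.008, 0.068, 0.35]
cmd [ 0.5786 -0.0581  0.0561 -0.1715]
```

Call:
step_arm(
  series=[0.0035,0.004,0.002,0.17,0.007,0.008,0.0045,0.34,0.01,0.012,0.0065,0.52,0.0135,0.016,0.0085,0.69,0.017,0.02,0.0105,0.86,0.0205,0.024,0.013,1.03,0.0235,0.028,0.015,1.21,0.027,0.032,0.017,1.38],
)

```text
time: 32.3
tool_pos: [0.6063, -0.0851, 0.1419]
tcp_rot: [2.247, 2.195, 0.0]
wrist_force: [0.4, -0.3, -0.7]
width: 0.002
grip_force: 0.0
```

Call:
step_arm(
  series=[0.0045,-0.0025,0.0025,0.17,0.009,-0.005,0.0045,0.34,0.0135,-0.0075,0.0065,0.51,0.018,-0.0105,0.0085,0.69,0.0225,-0.013,0.011,0.86,0.027,-0.0155,0.013,1.03,0.0315,-0.018,0.015,1.2,0.036,-0.0205,0.0175,1.37],
)

```text
time: 33.3
tool_pos: [0.5865, -0.0487, 0.1244]
tcp_rot: [3.129, 0.279, 0.001]
wrist_force: [-0.5, -0.2, -0.1]
width: -0.002
grip_force: 0.0
```

Call:
step_arm(
  series=[-0.0015,-0.005,0.002,0.18,-0.003,-0.01,0.004,0.35,-0.003,-0.01,0.039,0.35,-0.003,-0.01,0.068,0.35,-0.006,-0.0025,0.068,0.35,-0.0085,0.004,0.068,0.35,-0.0095,0.008,0.068,0.35,-0.0095,0.008,0.068,0.35],
)

```text
time: 34.3
tool_pos: [0.5803, -0.0589, 0.0575]
tcp_rot: [3.131, -0.262, 0.004]
wrist_force: [0.1, -0.3, -0.9]
width: 0.001
grip_force: 0.0
```

```bash
python3 meas.py
python3 - <<'E'
from h import *
st=load(); c=st["c"]; z=st["cmd"][2]
plan([pose(c,1.4,.063,z),pose(c,1.4,.060,z),pose(c,1.4,.060,z),pose(c,1.43,.060,z),pose(c,1.46,.060,z),pose(c,1.49,.060,z),pose(c,1.49,.060,z)])
E
```

```text
t 34.3 F [ 0.1 -0.3 -0.9]
dot 1752 [ 0.6098 -0.1259] r 0.0428 ang -0.067
r,phi 0.06548482380310248 1.3683498693843665
dot [477.6, 221.7] 0.64 0.04306743863221233 -0.07472387402550233
pointer_tip [463.9, 207.7] 0.56 0.05026695817377254 0.054861616851390925
red 4553 0.06445753314192013 0.06322634252717262
[-0.0005, 0.003, 0.0, -0.0, -0.0005, 0.006, 0.0, -0.0, -0.0005, 0.006, 0.0, -0.0, -0.002, 0.006, 0.0, -0.03, -0.004, 0.006, 0.0, -0.06, -0.0055, 0.006, 0.0, -0.09, -0.0055, 0.006, 0.0, -0.09]
cmd [ 0.5722 -0.0631  0.0561 -0.0815]
```

Call:
step_arm(
  series=[-0.0005,0.003,0,0,-0.0005,0.006,0,0,-0.0005,0.006,0,0,-0.002,0.006,0,-0.03,-0.004,0.006,0,-0.06,-0.0055,0.006,0,-0.09,-0.0055,0.006,0,-0.09],
)

```text
time: 35.33
tool_pos: [0.5732, -0.0604, 0.0562]
tcp_rot: [-3.135, 0.12, -0.001]
wrist_force: [1.9, 8.9, 1.2]
width: 0.004
grip_force: 4.4
```

```bash
python3 meas.py
```

```text
t 35.325 F [1.9 8.9 1.2]
dot 1830 [ 0.6099 -0.1223] r 0.0427 ang 0.017
r,phi 0.06291147055850395 1.473665489589449
dot [475.4, 220.1] 0.61 0.04309360347491858 -0.008775690233334875
pointer_tip [473.7, 203.7] 0.6 0.050268073686657935 0.036633396615631406
red 4589 0.06453093589260113 0.0646013384497429
```

Call:
step_arm(
  series=[-0.0015,0,0,-0.02,-0.003,0,0,-0.045,-0.003,0,0,-0.045],
)

```text
time: 35.85
tool_pos: [0.5701, -0.0602, 0.0562]
tcp_rot: [-3.137, 0.05, -0.001]
wrist_force: [0.8, 8.7, 0.5]
width: -0.004
grip_force: 4.5
```

```bash
python3 meas.py
python3 - <<'E'
from h import *
c=load()["c"]; s,p,T=wrist(); v=topview(p,T,.092,c,half=.08); cv2.imwrite("pics/f.png",v[200:440,360:640,::-1].repeat(2,0).repeat(2,1))
h=cv2.cvtColor(v,cv2.COLOR_RGB2HSV).astype(int); m=((h[...,0]<8)|(h[...,0]>172))&(h[...,1]>170)
q=np.argwhere(m)[:,::-1].astype(np.float32); l=cv2.fitLine(q,2,0,.01,.01).ravel(); print("pointer axis ang",-l[1]/l[0]," y offset of axis at centre, mm",((320-l[3])+ -l[1]/l[0]*(320-l[2]))/4)
E
```

```text
t 35.85 F [0.8 8.7 0.5]
dot 1868 [ 0.6096 -0.1201] r 0.0425 ang 0.068
r,phi 0.06289437129270888 1.5238833192610635
dot [470.6, 218.9] 0.97 0.043369723464124606 0.0782669942925624
pointer_tip [479.5, 201.0] 0.82 0.05073429695874885 0.041662769754028155
red 4664 0.06452496625616953 0.06541668591869604
pointer axis ang 0.06602109  y offset of axis at centre, mm -1.2982283
```

View pics/f.png

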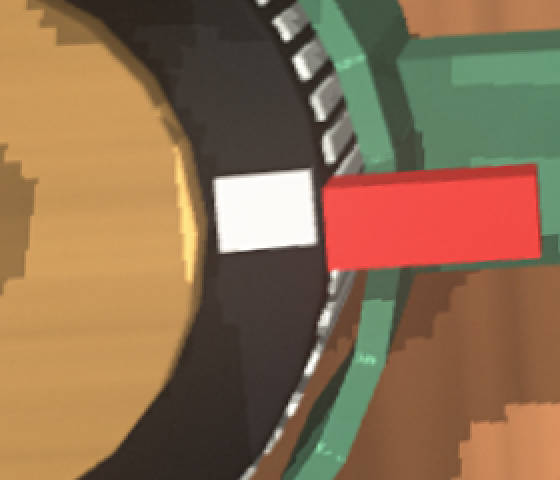

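The dot sits at the pointer once parallax is allowed for: dot centre at (267,211), pointer end at (326,228). I'll pull straight back, lift, and check from overhead.

Call:
step_arm(
  series=[0,-0.006,0,0,0,-0.014,0,0,0,-0.024,-0.005,0,0,-0.024,-0.05,0,-0.03,-0.02,-0.1,0,-0.03,0.02,-0.12,0,-0.03,0.06,-0.12,0,-0.03,0.06,-0.12,0],
)

```text
time: 37.05
tool_pos: [0.5383, -0.1239, 0.1772]
tcp_rot: [3.14, -0.054, 0.003]
wrist_force: [0.3, -0.2, -0.5]
width: 0.002
grip_force: 0.0
```

```bash
python3 meas.py
python3 - <<'E'
from h import *
s,p,T=wrist(); c=np.array(load()["c"]); print(s["tool_pos"],T[:3,3],s["wrist_force"])
v=topview(p,T,.095,c); h=cv2.cvtColor(v,cv2.COLOR_RGB2HSV).astype(int); m=((h[...,0]<8)|(h[...,0]>172))&(h[...,1]>170)
q=np.argwhere(m)[:,::-1].astype(np.float32); print("axis",cv2.fitLine(q,2,0,.01,.01).ravel())
v=topview(p,T,.09,c); h=cv2.cvtColor(v,cv2.COLOR_RGB2HSV).astype(int); b=(h[...,2]<75).astype(np.uint8); k,l,st,ce=comp(b); i=1+np.argmax(st[1:,4])
a,r=cv2.minEnclosingCircle(np.argwhere(l==i)[:,::-1].astype(np.int32)); print("ring centre off mm",(a[0]-320)/4,(320-a[1])/4,r/4)
E
```

```text
t 37.05 F [ 0.3 -0.2 -0.5]
dot 1725 [ 0.6098 -0.1193] r 0.0428 ang 0.086
r,phi 0.02887458469207533 3.1718707715969265
dot [304.4, 124.1] 0.95 0.04245297152508445 0.06523511569727435
pointer_tip [303.7, 114.0] 0.72 0.048815881192547 0.05898032430646526
red 3845 0.06416258818298094 0.06194346044753943
[ 0.5377518  -0.12123198  0.17583522] [ 0.61832587 -0.1244759   0.34131327] [-0.21829295 -0.24693329 -0.17390036]
axis [ 9.9787319e-01 -6.5185532e-02  5.7695746e+02  3.0534836e+02]
ring centre off mm 1.19000244140625 -0.4212188720703125 49.35780715942383
```

Run:
```python
from h import *
c=np.array(load()["c"])+[.0012,-.0004]; print(monitor.read_state()["tool_pos"]); s,p,T,v,h=look(list(c))
v=topview(p,T,.095,c); h=cv2.cvtColor(v,cv2.COLOR_RGB2HSV).astype(int); m=((h[...,0]<8)|(h[...,0]>172))&(h[...,1]>170)
q=np.argwhere(m)[:,::-1].mean(0)-320; print("pointer",np.arctan2(-q[1],q[0]))
v=topview(p,T,.09,c); h=cv2.cvtColor(v,cv2.COLOR_RGB2HSV).astype(int); b=(h[...,2]<75).astype(np.uint8); k,l,st,ce=comp(b); i=1+np.argmax(st[1:,4])
a,r=cv2.minEnclosingCircle(np.argwhere(l==i)[:,::-1].astype(np.int32)); print("ring centre off mm",(a[0]-320)/4,(320-a[1])/4,r/4)
for n in("bowl","finial","offcut","gouge"):
    pass
```

```text
[ 0.53776452 -0.12095186  0.1757052 ]
t 37.25 F [ 0.5  1.3 -0.8]
dot 1725 [ 0.6099 -0.1197] r 0.0418 ang 0.09
pointer 0.06484865197282234
ring centre off mm -0.03470611572265625 0.0620269775390625 49.38755798339844
```

```bash
python3 -c "
from h import *
print(job.finish_job())"
```

```text
the job is handed in; nothing more can be done
None
```

I rolled the clamp ring anticlockwise in four strokes (the last a short one) until the dot reached the red pointer the second time. It stopped about 1.4° (1 mm) past, the hand is clear above the ring, and the job was handed in about 37 s in; I didn't re-check the loose items, but no move went near them.

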